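Feed a power-supply module along its chassis rail with the push stick

ROBOT

A 6-joint arm with a two-finger parallel gripper is mounted at the origin on the work surface. World frame = base frame: x ahead of the robot, y to its left, z up, the work surface at z = 0. Lengths are in m, angles in rad, forces in N, time in s.
With the tool pointing down it reaches from about 0.425 to 0.925 m from the base axis. Payload 12.5 kg.
Tool frame: the origin (TCP) lies midway between the tips of the shut fingers; the grasp point (between the pads) lies 19 mm behind it (robot.grip_point_offset is the distance from the TCP to the grasp point, in m); z points along the fingers, y is the direction in which the jaws open and shut (so a half turn about z gives the same grasp; the last joint's range is limited). The gripper opens to 85 mm and grips with 20 to 120 N. Pads are 22 mm wide; open, the fingers measure 114 mm over their backs; the gripper's body (76 mm by 85 mm) begins 54 mm behind the grasp point. The pads swing forward as they close: fully open they stand 13 mm farther back than shut.
Start: joints at [1.045, 0.491, 1.559, -0, 1.092, -0.106], TCP at [0.255, 0.571, 0.231] pointing down, gripper open.
Joint ranges: [-3.1, 3.1], [-0.84, 2.19], [0.05, 2.79], [-1.13, 4.28], [0.06, 2.93], [-2.69, 2.69]. Speed limits (rad/s): [2.22, 2.22, 2.79, 3.14, 3.14, 3.14].

INTERFACE

Orientations are given as a rotation vector (axis times angle).
In Python, from cell import robot gives the robot as it stands.
- The arm moves only by the shell command python3 -m crank 'ROWS' [FORCE]. ROWS is JSON, a list that holds one entry, the list of rows, each a list of 7 numbers: the shift along the tool's x, y, z in cm, then the turn, a rotation vector about the tool's x, y, z in rad, then the opening, from -1 (shut) to 1 (fully open). In form: [[[x, y, z, rx, ry, rz, jaw], ...]]. A call has 1 to 5 rows; each row is the pose to reach, as a shift and turn from the pose measured when the call began, along the tool's axes at that moment; what a row does not reach only later rows make up. A row lasts 1/10 s, in which the tool goes at most 50 mm and 8.59 degrees, less where a joint would pass 70% of its speed; a pose out of reach is approached as far as the arm can. A call with a gripper value outside its range is refused whole. The fingers move at their own pace and stop on an object; FORCE is the grip in N (left out, the last holds). Time passes only in rows, so rows that repeat a pose let the fingers close. It gives the time, the measured TCP pose, the force and the opening at its end, in the units of the state.
- robot.observe(): the state, without advancing time (a new reading comes with each control period).
- robot.grab_frame(name): name is "side" or "top"; returns (picture, depth): 420x560x3 uint8, red, green, blue; 420x560 float32, m along the optical axis (not along the pixel's ray), 0 where there is no reading.
- robot.camera_model(name): a dict with "camera_matrix" (3x3 intrinsics, pixels), "R" (3x3) and "t" (3): a world point X has camera coordinates R X + t. Camera axes: x right, y down, z forward; pixel columns grow to the right and rows downward; lengths in m; the calibration is good to about 2 mm. A picture is of the moment at which its call begins. camera_model takes no time and is no camera call.
- robot.hand_in(): hands the job in, once; it reports no verdict.
The state is a dict: "time": time; "joint_pos": joint angles; "dq": joint speeds; "joint_torque": joint torques, N m; "ee_pos": TCP position; "tcp_rot": TCP orientation; "wrist_force": force on the tool from outside, world axes, zero at the start; "torque": the same for the moment, N m; "gripper_width": opening from 0.0 (shut) to 1.0 (fully open).
Only numpy, scipy, OpenCV 4.12 (cv2) and the standard library are available. Lean on these libraries where they do the work, as an engineer would, in place of code of your own. Each camera call takes 0.05 s, during which the arm holds its last target. There are 200 camera calls.

TASK

The power-supply module in the open chassis may still be charged, so never touch it with the gripper: take the wooden push stick from its tray and use it to press the module flat against the chassis's fence rail before the module's leading end crosses the dark line on the deck. Then feed it along the rail with the stick, keeping it against the rail all the way, until it is fully home against the black connector block. Finally lay the stick flat back in its tray and let go, leaving the screwdriver, jar and meter where they are.

Things in the scene. Friction and masses are not known exactly. Their poses are not given: they have to be found in the camera images.
- chassis: Open aluminium chassis fixed on the bench: a flat deck, top at z = 24 mm, spanning x = -110 to 120 and y = -240 to 230 mm. Origin: on the bench under the deck; x points to the fence rail, y is the feed direction, z up. The side away from the rail is open. A fixed white capacitor can (54 mm across, top z = 72) stands at x = -60, y = 135; a steel bulkhead (top z = 74) at y = 193.
- rail (a point): Dark steel fence rail of the chassis, along chassis y, from y = -230 to 170 mm; its top stands 26 mm above the deck. This point: on the guiding face (chassis x = 85 mm), y = -30, 13 mm above the deck. The module's rail side (+x) must lie against this face.
- stop (a point): Black connector block at the end of the lane, 70 mm wide (chassis x = 10 to 80), 36 mm tall. This point: middle of its face towards the module, at chassis x = 45, y = 170 mm, 18 mm above the deck.
- line (a point): Thin dark line painted across the deck at chassis y = 20 mm, square to the rail. This point: on the line at chassis x = 45 mm, at deck height.
- module: Loose power-supply module: dark steel block 80 (x) by 120 (y) by 42 mm high, bright transformer and two white capacitors on top (60 high overall), 0.5 to 0.85 kg; slides on the deck. Origin: centre of underside; +y to its leading end, +x to the rail. Starts 10 to 40 mm off the rail, turned up to 0.15 rad, before the dark line. Against the rail its origin is at chassis x = 45 mm; fully home at chassis y = 110 mm.
- module_front (a point): Centre of the module's leading end face (+y), 21 mm above its underside.
- module_corner (a point): The module's vertical trailing corner on the side away from the rail (module x = -40, y = -60 mm), 21 mm above the underside.
- stick: Loose wooden push stick, 200 mm long, 0.16 kg: a bar along x (24 wide, 22 high, from x = -100 to 75 mm) whose +x end opens in a V mouth of 100 degrees (arms 34 long, 8 thick, tips at x = 97, y = +-30 mm) that takes a block's corner. An upright grip 56 mm long (x = -58 to -2) and 24 wide stands on the bar up to z = 78. Origin: underside, on the bar's centre line; z up.
- stick_grip (a point): Middle of the stick's upright grip, at x = -30, z = 58 mm of the stick: grasp it here from above, closing across the 24 mm width (stick y).
- stick_mouth (a point): Inner apex of the V mouth, at x = 80, z = 11 mm of the stick.
- tray: Fixed grey open tray for the stick, 250 (x) by 94 (y) by 20 mm high outside, walls and floor 5 mm thick. Origin: centre of the underside. The stick starts lying in it with its mouth towards tray +x.
- screwdriver: Bystander: a screwdriver lying on the bench, left of the chassis. Its x axis runs from the handle to the tip; origin on that line, at bench height.
- jar: Bystander: a closed jar, 60 mm in diameter and 75 mm tall, standing on the bench beyond the far end of the tray. Origin: centre of the underside.
- meter: Bystander: a black hand-held meter, 90 x 150 x 40 mm, lying on the bench left of the chassis. Origin: centre of the underside.
Mind the look-alikes: they are no part of the job. Leave any purple look-alike of the stick alone. Leave any yellow look-alike of the module alone.

How it is judged:
By the outcome, as a careful person would: the job done as asked, in the order asked, and still so for the second after the job is handed in, with the robot touching nothing.
It also fails if it takes over 61 s, if anything falls off the work surface, if the arm or the gripper's body presses on something with over 40 N, if the wrist force passes 120 N, or if a joint passes its speed limit or range.

## Working session

There is one attempt and no reset: what is moved stays moved. The work goes in short steps, Python scripts to look and compute and a shell command to move; the robot and the scene stay as the last step left them, time stands still between calls to the robot, and variables do not carry over. Pictures are saved under pics/ and viewed, about 8 in all and at most 12, crops included, and the job is handed in when it is done.

```bash
ls; mkdir -p pics
cat > h.py <<'E'
import numpy as np,cv2
from cell import robot
from scipy.spatial.transform import Rotation as Rn
def snap(n,tag=None):
    p,d=robot.grab_frame(n)
    if tag: cv2.imwrite(f'pics/{tag}.png',p[:,:,::-1])
    return p,d
def ray(n,u,v,z):
    m=robot.camera_model(n);K,R,t=[np.array(m[k]) for k in('camera_matrix','R','t')]
    c=-R.T@t;d=R.T@np.linalg.solve(K,[u,v,1.]);return c+d*(z-c[2])/d[2]
def proj(n,X):
    m=robot.camera_model(n);K,R,t=[np.array(m[k]) for k in('camera_matrix','R','t')]
    q=K@(R@np.array(X)+t);return q[:2]/q[2]
def cloud(n,d):
    m=robot.camera_model(n);K,R,t=[np.array(m[k]) for k in('camera_matrix','R','t')]
    v,u=np.mgrid[:d.shape[0],:d.shape[1]]
    c=np.stack([u,v,np.ones_like(u)],-1)@np.linalg.inv(K).T*d[...,None]
    return (c-t)@R
E
python3 - <<'E'
from h import *
a,da=snap('top','top0');b,db=snap('side','side0')
np.savez('f0.npz',a=a,da=da,b=b,db=db)
print(robot.observe())
for n in('top','side'):
    m=robot.camera_model(n);print(n,-np.array(m['R']).T@m['t'],np.array(m['R']))
E
```

```text
pics
{'time': 0.1, 'joint_pos': array([ 1.04542381e+00,  4.91476271e-01,  1.55939545e+00, -1.28789272e-06,
        1.09169560e+00, -1.05602748e-01]), 'dq': array([-9.27302416e-05,  2.42388886e-04, -4.83273906e-04, -9.41719151e-05,
       -4.51870021e-04,  9.89078185e-05]), 'joint_torque': array([ 3.63736639e-03, -6.19438148e+01, -2.62027609e+01, -2.83414465e-05,
        2.82475703e-03, -3.19131073e-05]), 'ee_pos': array([0.25459843, 0.57057254, 0.23079808]), 'tcp_rot': array([-6.54478616e-01, -3.07235525e+00,  1.45585894e-03]), 'wrist_force': array([-0.02965933, -0.44846976, -0.24482342]), 'torque': array([-0.074725  , -0.01170456, -0.04790754]), 'gripper_width': 1.0016375055772455}
top [ 0.45420674 -0.04588149  1.49934153] [[-0.01718789 -0.9997871   0.01141589]
 [-0.99630199  0.01616443 -0.0843864 ]
 [ 0.0841839  -0.0128241  -0.99636771]]
side [ 0.37199443 -0.98886615  0.96620461] [[ 0.9740428  -0.22606281  0.01167162]
 [-0.14939399 -0.680724   -0.71714453]
 [ 0.17006486  0.6967858  -0.69682673]]
```

View pics/top0.png

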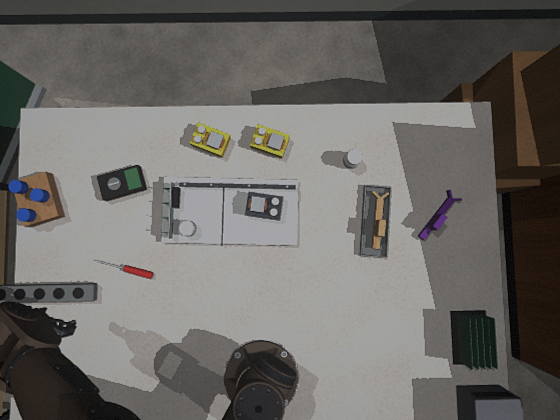

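View pics/side0.png

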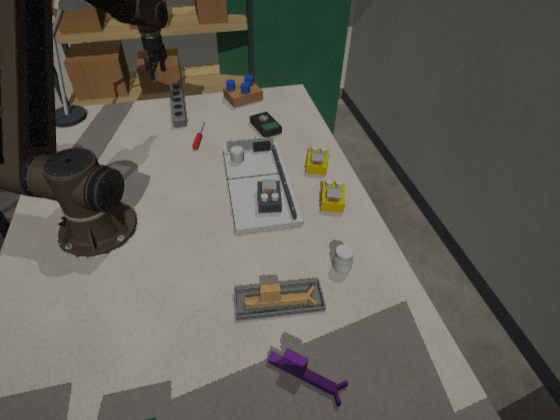

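Candidates in top view. Stick: wooden one at (380,220) in the grey tray, purple look-alike at (440,215). Module: dark one at (264,205) in the chassis, yellow look-alikes at (210,138) and (270,140). I choose the wooden stick and the dark module. Next I measure both and check in one crop.

Run:
```python
from h import *
f=np.load('f0.npz');a,da,b,db=f['a'],f['da'],f['b'],f['db']
c1=cv2.resize(a[165:265,140:300],None,fx=5,fy=5,interpolation=cv2.INTER_CUBIC)[:, :800]
cv2.imwrite('pics/c1.png',c1[:,:,::-1][:500])
for n,im,d in(('top',a,da),('side',b,db)):
    P=cloud(n,d);hsv=cv2.cvtColor(im,cv2.COLOR_RGB2HSV)
    Z=P[...,2];X=P[...,0];Y=P[...,1]
    print(n,'table z',np.median(Z[(X>.3)&(X<.9)&(Y>-.3)&(Y<-.2)&(d>0)]), )
    def rect(m,name):
        p=P[m][:,:2].astype(np.float32)
        if len(p)<10: print(name,len(p));return
        r=cv2.minAreaRect(p*1000);print(name,len(p),np.round(r[0],1),np.round(r[1],1),round(r[2],2),'zmed',np.median(P[m][:,2]).round(4))
    reg=(d>0)&(X>.3)&(X<.85)
    wood=(hsv[...,0]>8)&(hsv[...,0]<25)&(hsv[...,1]>100)&(hsv[...,2]>70)&reg&(Y<-.3)&(Y>-.75)
    rect(wood,'wood');rect(wood&(Z>.068),'grip top');rect(wood&(Z<.045)&(Z>.018),'bar')
    tray=reg&(Y<-.25)&(Y>-.6)&(Z>.012)&(Z<.03)&~wood; rect(tray,'tray')
    deck=reg&(abs(Z-.024)<.006)&(Y>-.25)&(Y<.35)&(X>.35);
    k=cv2.morphologyEx(deck.astype(np.uint8),cv2.MORPH_OPEN,np.ones((3,3)))
    _,l,s,_=cv2.connectedComponentsWithStats(k);i=1+np.argmax(s[1:,4]);rect(l==i,'deck')
    mod=(Z>.055)&(Z<.1)&reg&(Y>-.2)&(Y<.12);rect(mod,'mod top')
    rail=(abs(Z-.050)<.005)&reg&(Y>-.25)&(Y<.3)&(X>.6);rect(rail,'railtop')
    jar=(abs(Z-.075)<.006)&(Y<-.2)&(Y>-.5)&(X>.7)&(X<.95);rect(jar,'jar')
```

```text
top table z -0.0005329257291972838
wood 262 [ 526.5 -421.7] [ 52.7 191.8] 87.07 zmed 0.027
grip top 57 [ 497.2 -410.1] [21.4 51.7] 81.41 zmed 0.0819
bar 201 [ 526.5 -421.7] [ 52.7 191.8] 87.07 zmed 0.026
tray 582 [ 586.8 -455.7] [372.1 263.9] 8.55 zmed 0.0195
deck 5037 [548.8  81.6] [432.5 196. ] 87.8 zmed 0.0238
mod top 1124 [691.8  17.6] [210.1 313.9] 87.95 zmed 0.0662
railtop 619 [738.6  93.1] [241.  420.4] 5.53 zmed 0.0495
jar 181 [ 740.  -329.7] [48.2 50.7] 43.8 zmed 0.074
side table z 0.00014791922370230892
wood 959 [ 529.1 -416. ] [ 56.9 196.5] 81.94 zmed 0.028
grip top 205 [ 499.6 -412.9] [25.6 54.2] 82.16 zmed 0.0821
bar 552 [ 529.5 -423.6] [ 56.7 195.9] 86.53 zmed 0.0268
tray 815 [ 550.7 -390.6] [383.2 238.6] 40.2 zmed 0.0195
deck 3384 [568.6  96.9] [474.2 229.8] 87.99 zmed 0.024
mod top 825 [693.8  16.1] [214.1 311.9] 87.59 zmed 0.0663
railtop 437 [725.1  81.1] [427.6 247.2] 89.65 zmed 0.0497
jar 217 [ 742.4 -333.4] [52.1 51.4] 1.12 zmed 0.0752
```

View pics/c1.png

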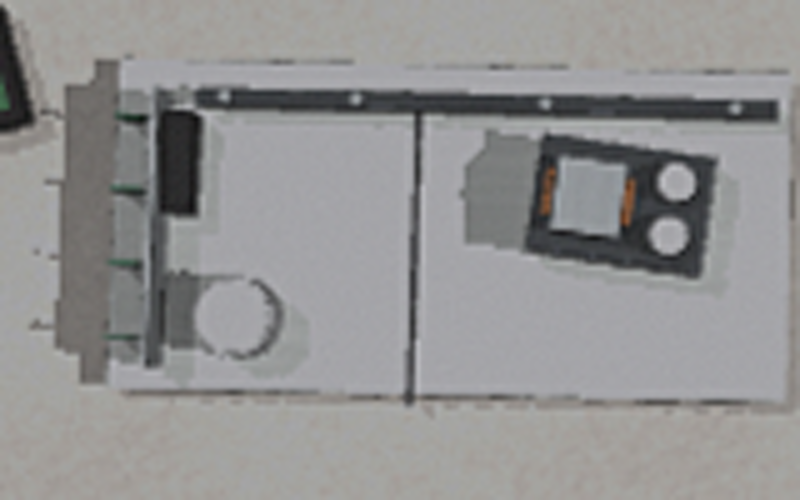

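The crop shows a dark module with two white caps, its trailing end at right. Its corners in the crop are front-rail (545,133), trail-rail (717,157), trail-open (700,277) and front-open (525,250). The rail runs (195,97) to (778,110) and the dark line sits at u≈415. This is the right module. Now refining the poses.

```bash
cat > m.py <<'E'
from h import *
cv=lambda u,v:(140+u/5,165+v/5)
def comp(m,P,name,minrect=True):
    _,l,s,_=cv2.connectedComponentsWithStats(m.astype(np.uint8));i=1+np.argmax(s[1:,4]);k=l==i
    p=P[k][:,:2].astype(np.float32)*1000;r=cv2.minAreaRect(p)
    print(name,len(p),np.round(r[0],1),np.round(r[1],1),round(r[2],2));return k,cv2.boxPoints(r)
if __name__=='__main__':
    f=np.load('f0.npz')
    for n,im,d in(('top',f['a'],f['da']),('side',f['b'],f['db'])):
        P=cloud(n,d);X,Y,Z=np.moveaxis(P,-1,0);hsv=cv2.cvtColor(im,cv2.COLOR_RGB2HSV);V=hsv[...,2]
        wood=(hsv[...,0]>8)&(hsv[...,0]<25)&(hsv[...,1]>100)&(Y<-.3)&(Y>-.6)
        m=(X>.58)&wood;print(n,'mouth part: x max',X[m].max(),'y range',Y[m&(X>.61)].min(),Y[m&(X>.61)].max(),'tail',X[wood].min(),Y[wood&(X<.45)].mean(), 'z tail',Z[wood&(X<.45)].max())
        tray=(X>.36)&(X<.7)&(Y<-.35)&(Y>-.5)&(Z>.015)&(Z<.026)&~wood
        comp(cv2.dilate(tray.astype(np.uint8),np.ones((2,2)))>0,P,'tray')
        rail=(abs(Z-.05)<.005)&(X>.625)&(X<.69)&(Y>-.2)&(Y<.29)&(V<110);k,_=comp(rail,P,'rail')
        # guiding edge: min x of rail per y bin
        q=P[k];ys=np.arange(-.1,.25,.02);e=[(y,q[abs(q[:,1]-y)<.01][:,0].min(),q[abs(q[:,1]-y)<.01][:,0].max()) for y in ys];print(np.polyfit(ys,[x[1] for x in e],1),np.polyfit(ys,[x[2] for x in e],1))
        mod=(Z>.058)&(Z<.1)&(X>.52)&(X<.645)&(Y>-.12)&(Y<.09);k,bx=comp(mod,P,'mod');print(bx.round(1).tolist())
    for t,p,z in(('line rail side',(417,112),.024),('line open end',(409,402),.024),('deck trail rail',(790,72),.024),('deck trail open',(786,400),.024),('stop lo',(194,215),.06),('stop hi',(201,112),.06),('railface L',(200,109),.05),('railface R',(776,122),.05),('m FR',(545,133),.066),('m TR',(717,157),.066),('m TO',(700,277),.066),('m FO',(525,250),.066)):
        print(t,ray('top',*cv(*p),z)[:2].round(4))
E
python3 m.py
```

```text
top mouth part: x max 0.6233637649448526 y range -0.4528170461047576 -0.4003002268962838 tail 0.4317776290420215 -0.40154680082421573 z tail 0.03337654842398199
tray 580 [ 538.  -260.5] [410.3 257.6] 84.23
rail 312 [650.  43.] [340.1  12.8] 87.67Traceback (most recent call last):
  File "m.py", line 17, in <module>
    q=P[k];ys=np.arange(-.1,.25,.02);e=[(y,q[abs(q[:,1]-y)<.01][:,0].min(),q[abs(q[:,1]-y)<.01][:,0].max()) for y in ys];print(np.polyfit(ys,[x[1] for x in e],1),np.polyfit(ys,[x[2] for x in e],1))
                                           ~~~~~~~~~~~~~~~~~~~~~~~~~~~~~^^
    return umr_minimum(a, axis, None, out, keepdims, initial, where)
ValueError: zero-size array to reduction operation minimum which has no identity
```

```bash
python3 - <<'E'
s=open('m.py').read()
s=s.replace("cv2.dilate(tray.astype(np.uint8),np.ones((2,2)))>0","tray").replace("ys=np.arange(-.1,.25,.02);","ys=[y for y in np.arange(-.12,.26,.02) if (abs(q[:,1]-y)<.01).any()];")
open('m.py','w').write(s)
E
python3 m.py
```

```text
top mouth part: x max 0.6233637649448526 y range -0.4528170461047576 -0.4003002268962838 tail 0.4317776290420215 -0.40154680082421573 z tail 0.03337654842398199
tray 63 [ 440.1 -442.7] [ 31.1 103.3] 68.08
rail 312 [650.  43.] [340.1  12.8] 87.67
[0.03682056 0.64321443] [0.03826777 0.65350384]
mod 836 [578.7 -19.7] [119.9  80.4] 80.73
[[529.4000244140625, -72.4000015258789], [608.7000122070312, -85.30000305175781], [628.0, 33.0], [548.7000122070312, 45.900001525878906]]
side mouth part: x max 0.6299870825092947 y range -0.4573386285739047 -0.4010431789730851 tail 0.4315122731190352 -0.4083170522920296 z tail 0.030325734991221615
tray 450 [ 526.  -408.9] [ 97.6 250. ] 84.57
rail 248 [654.2  65.7] [396.3  13.3] 87.86
[0.03976379 0.64563825] [0.03625319 0.65717911]
mod 589 [581.5 -23.2] [120.5  79.7] 80.91
[[532.5999755859375, -76.4000015258789], [611.2999877929688, -89.0], [630.4000244140625, 30.0], [551.5999755859375, 42.599998474121094]]
line rail side [0.6478 0.1217]
line open end [0.4465 0.1285]
deck trail rail [ 0.6719 -0.1392]
deck trail open [ 0.4434 -0.1315]
stop lo [0.5752 0.2687]
stop hi [0.6454 0.2641]
railface L [0.6488 0.2669]
railface R [ 0.6336 -0.1272]
m FR [0.6266 0.0304]
m TR [ 0.6084 -0.0858]
m TO [ 0.5273 -0.0728]
m FO [0.5474 0.0448]
```

```bash
cat > go.py <<'E'
# python3 go.py x,y,z,yawdeg ... (mm,deg; tool x yaw, tool down): prints shift cm / turn for each leg in sequence
import sys;from h import *
def Rt(yaw): return (Rn.from_euler('z',yaw,degrees=True)*Rn.from_euler('x',180,degrees=True))
def rel(legs):
    o=robot.observe();p=np.array(o['ee_pos']);R=Rn.from_rotvec(o['tcp_rot'])
    for x,y,z,w in legs:
        q=np.array([x,y,z])/1000;T=Rt(w)
        print('to',(x,y,z,w),'cm',(R.inv().apply(q-p)*100).round(2).tolist(),'rv',(R.inv()*T).as_rotvec().round(3).tolist());p,R=q,T
def st():
    o=robot.observe();R=Rn.from_rotvec(o['tcp_rot']);x=R.as_matrix()[:,0]
    print('t',round(o['time'],2),'pos',(o['ee_pos']*1000).round(1),'yaw',np.degrees(np.arctan2(x[1],x[0])).round(2),'F',np.round(o['wrist_force'],1),'M',np.round(o['torque'],2),'w',round(o['gripper_width'],3),'q',np.round(o['joint_pos'],2))
if __name__=='__main__':
    st();rel([tuple(map(float,a.split(','))) for a in sys.argv[1:]])
E
python3 go.py 420,380,230,116 520,160,230,75 530,-80,230,35 505,-310,230,-5 498.5,-411.5,150,-7.8 498.5,-411.5,44,-7.8
```

```text
t 0.1 pos [254.6 570.6 230.8] yaw 155.95 F [-0.  -0.4 -0.2] M [-0.07 -0.01 -0.05] w 1.002 q [ 1.05  0.49  1.56 -0.    1.09 -0.11]
to (420.0, 380.0, 230.0, 116.0) cm [-22.87, -10.66, 0.09] rv [-0.001, 0.0, 0.697]
to (520.0, 160.0, 230.0, 75.0) cm [-24.16, -0.66, -0.0] rv [0.0, -0.0, 0.716]
to (530.0, -80.0, 230.0, 35.0) cm [-22.92, 7.18, 0.0] rv [0.0, -0.0, 0.698]
to (505.0, -310.0, 230.0, -5.0) cm [-15.24, 17.41, 0.0] rv [-0.0, -0.0, 0.698]
to (498.5, -411.5, 150.0, -7.8) cm [0.24, 10.17, 8.0] rv [-0.0, -0.0, 0.049]
to (498.5, -411.5, 44.0, -7.8) cm [0.0, -0.0, 10.6] rv [0.0, 0.0, 0.0]
```

```bash
python3 -m crank '[[[-22.9,-10.7,0.1,0,0,0.697,1],[-22.9,-10.7,0.1,0,0,0.697,1],[-22.9,-10.7,0.1,0,0,0.697,1],[-22.9,-10.7,0.1,0,0,0.697,1],[-22.9,-10.7,0.1,0,0,0.697,1]]]'
python3 -m crank '[[[-24.2,-0.7,0,0,0,0.716,1],[-24.2,-0.7,0,0,0,0.716,1],[-24.2,-0.7,0,0,0,0.716,1],[-24.2,-0.7,0,0,0,0.716,1],[-24.2,-0.7,0,0,0,0.716,1]]]'
python3 go.py 530,-80,230,35 505,-310,230,-5 498.5,-411.5,150,-7.8
```

```text
time: 0.6
ee_pos: [0.4191, 0.38, 0.2297]
tcp_rot: [-1.672, -2.66, 0.002]
wrist_force: [0.5, 0.0, 0.8]
gripper_width: 0.999
time: 1.1
ee_pos: [0.5183, 0.1566, 0.2298]
tcp_rot: [2.504, 1.897, -0.002]
wrist_force: [0.3, 0.8, -0.2]
gripper_width: 1.001
t 1.1 pos [518.3 156.6 229.8] yaw 74.3 F [ 0.3  0.8 -0.2] M [ 0.02 -0.02  0.  ] w 1.001 q [ 0.17  0.37  1.77 -0.    1.    0.45]
to (530.0, -80.0, 230.0, 35.0) cm [-22.46, 7.53, 0.0] rv [-0.0, 0.002, 0.686]
to (505.0, -310.0, 230.0, -5.0) cm [-15.24, 17.41, 0.0] rv [-0.0, -0.0, 0.698]
to (498.5, -411.5, 150.0, -7.8) cm [0.24, 10.17, 8.0] rv [-0.0, -0.0, 0.049]
```

Tracks well. Continue to above the grip.

```bash
python3 -m crank '[[[-22.5,7.5,0,0,0,0.686,1],[-22.5,7.5,0,0,0,0.686,1],[-22.5,7.5,0,0,0,0.686,1],[-22.5,7.5,0,0,0,0.686,1],[-22.5,7.5,0,0,0,0.686,1]]]' >/dev/null
python3 -m crank '[[[-15.2,17.4,0,0,0,0.698,1],[-15.2,17.4,0,0,0,0.698,1],[-15.2,17.4,0,0,0,0.698,1],[-15.2,17.4,0,0,0,0.698,1],[-15.2,17.4,0,0,0,0.698,1]]]' >/dev/null
python3 -m crank '[[[0.2,10.2,8,0,0,0.05,1],[0.2,10.2,8,0,0,0.05,1],[0.2,10.2,8,0,0,0.05,1],[0.2,10.2,8,0,0,0.05,1],[0.2,10.2,8,0,0,0.05,1]]]' >/dev/null
python3 go.py 498.5,-411.5,150,-7.8 498.5,-411.5,44,-7.8
python3 - <<'E'
from h import *
p,d=snap('side');cv2.imwrite('pics/s1.png',cv2.resize(p[180:340,190:370],None,fx=4,fy=3.7)[:,:,::-1])
for X in([.4985,-.4115,.083],[.4985+.11*.9907,-.4115-.11*.1357,.027]): print(proj('side',X))
E
```

```text
t 2.6 pos [ 493.2 -417.2  149.3] yaw -8.74 F [ 0.4 -0.1  0.5] M [-0.03 -0.03  0.01] w 1.001 q [-0.8   0.61  1.59 -0.    0.95  0.92]
to (498.5, -411.5, 150.0, -7.8) cm [0.43, -0.64, -0.07] rv [0.0, 0.003, -0.016]
to (498.5, -411.5, 44.0, -7.8) cm [0.0, -0.0, 10.6] rv [0.0, 0.0, 0.0]
[269.18423802 287.30644216]
[308.13939325 295.82877791]
```

View pics/s1.png

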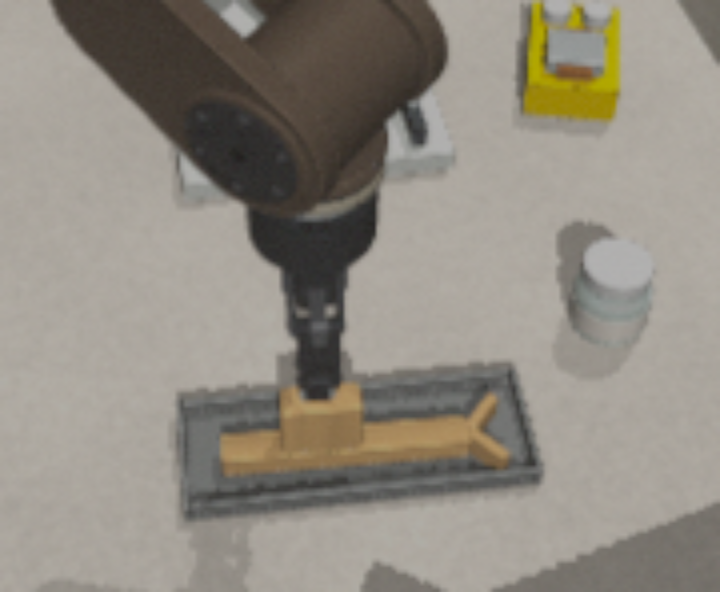

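The wooden stick is lying in the grey tray, with its grip at full-image (270,288) and mouth apex at (308,296). Both match the predicted pixels within 1 px. Descend and grasp.

```bash
python3 -m crank '[[[0.43,-0.64,3,0,0.003,-0.016,1],[0.43,-0.64,6,0,0.003,-0.016,1],[0.43,-0.64,10.5,0,0.003,-0.016,1],[0.43,-0.64,10.5,0,0.003,-0.016,1],[0.43,-0.64,10.5,0,0.003,-0.016,1]]]' >/dev/null
python3 go.py 498.5,-411.5,44,-7.8
python3 -m crank '[[[0,0,0,0,0,0,0],[0,0,0,0,0,0,-1],[0,0,0,0,0,0,-1],[0,0,0,0,0,0,-1],[0,0,0,0,0,0,-1]]]' 100 >/dev/null
python3 -m crank '[[[0,0,0,0,0,0,-1],[0,0,0,0,0,0,-1],[0,0,0,0,0,0,-1],[0,0,0,0,0,0,-1],[0,0,0,0,0,0,-1]]]' 100 >/dev/null
python3 go.py
```

```text
t 3.15 pos [ 499.4 -410.6   46.5] yaw -7.71 F [ 1.2 -0.2  1.5] M [-0.04 -0.04 -0.03] w 1.001 q [-0.79  0.74  1.66 -0.    0.75  0.92]
to (498.5, -411.5, 44.0, -7.8) cm [-0.08, 0.1, 0.25] rv [0.001, -0.002, 0.002]
t 4.15 pos [ 499.5 -410.8   47.5] yaw -7.72 F [-0.3  0.   2. ] M [ 0.03  0.1  -0.03] w 0.269 q [-0.79  0.73  1.65 -0.    0.75  0.92]
```

Gripped (opening 23 mm for a 24 mm grip). Lift and carry to behind the module's corner at (531,-75) mm.

```bash
python3 -m crank '[[[0,0,-2,0,0,0,-1],[0,0,-5,0,0,0,-1],[0,0,-8,0,0,0,-1],[0,0,-10.2,0,0,0,-1],[0,0,-10.2,0,0,0,-1]]]' >/dev/null
python3 go.py 470,-260,150,20 427,-160,150,39.5
```

```text
t 4.65 pos [ 500.1 -411.4  152.2] yaw -7.71 F [ 0.4 -1.3 -1.8] M [ 0.01  0.07 -0.03] w 0.263 q [-0.79  0.6   1.59 -0.    0.95  0.92]
to (470.0, -260.0, 150.0, 20.0) cm [-5.02, -14.6, 0.12] rv [0.006, -0.005, -0.484]
to (427.0, -160.0, 150.0, 39.5) cm [-0.62, -10.87, -0.0] rv [0.0, 0.0, -0.34]
```

```bash
python3 -m crank '[[[-1.2,-3.6,0,0,0,-0.12,-1],[-2.5,-7.3,0,0,0,-0.24,-1],[-3.7,-11,0,0,0,-0.36,-1],[-5,-14.6,0.1,0.006,-0.005,-0.484,-1],[-5,-14.6,0.1,0.006,-0.005,-0.484,-1]]]' >/dev/null
python3 -m crank '[[[-0.2,-3.6,0,0,0,-0.11,-1],[-0.4,-7.2,0,0,0,-0.22,-1],[-0.6,-10.9,0,0,0,-0.34,-1],[-0.6,-10.9,0,0,0,-0.34,-1],[-0.6,-10.9,0,0,0,-0.34,-1]]]' >/dev/null
python3 go.py 427,-160,71.5,39.5
cat > stick.py <<'E'
from h import *
def stick(zoff):
    out={}
    for n in('top','side'):
        p,d=snap(n);np.savez(f'last_{n}.npz',p=p,d=d)
        P=cloud(n,d);h=cv2.cvtColor(p,cv2.COLOR_RGB2HSV)
        w=(h[...,0]>8)&(h[...,0]<25)&(h[...,1]>100)&(h[...,2]>50)&(P[...,0]>.3)&(P[...,0]<.66)&(P[...,1]>-.5)&(P[...,1]<.25)&(P[...,2]>.0)&(P[...,2]<zoff+.10)&(d>0)
        w=cv2.morphologyEx(w.astype(np.uint8),cv2.MORPH_OPEN,np.ones((2,2)))>0
        out[n]=(P,w,p)
    return out
E
python3 - <<'E'
from stick import *
from go import st
o=robot.observe();T=o['ee_pos'];R=Rn.from_rotvec(o['tcp_rot']);
for n,(P,w,p) in stick(.11).items():
    q=R.inv().apply(P[w]-T)*1000  # tool frame
    q[:,1:]*=-1                  # stick-like axes, z up
    print(n,len(q))
    for a in range(-70,130,20):
        s=q[(q[:,0]>=a)&(q[:,0]<a+20)]
        if len(s): print(a,len(s),'y',s[:,1].min().round(1),s[:,1].max().round(1),'z',s[:,2].min().round(1),np.percentile(s[:,2],90).round(1),'x',s[:,0].max().round(1))
E
```

```text
t 5.65 pos [ 425.  -155.7  148.9] yaw 39.84 F [ 0.1 -0.1 -1.1] M [-0.03  0.02 -0.03] w 0.27 q [-0.5   0.37  2.06  0.    0.72  0.38]
to (427.0, -160.0, 71.5, 39.5) cm [-0.11, 0.49, 7.74] rv [-0.005, 0.001, 0.006]
top 98
50 28 y -5.1 22.1 z -25.6 271.2 x 69.5
70 34 y -6.4 12.9 z -26.4 -16.4 x 89.8
90 16 y -7.5 13.1 z -24.5 -19.2 x 97.0
side 582
-70 56 y -14.6 3.2 z -42.2 -18.8 x -51.2
-50 51 y -15.0 3.6 z -40.3 -18.7 x -30.2
-30 155 y -17.4 4.1 z -40.7 36.0 x -10.0
-10 43 y -15.3 6.5 z -39.7 34.7 x 9.9
10 26 y -14.9 61.9 z -150.7 -20.6 x 29.6
30 38 y -14.7 61.0 z -148.8 -19.3 x 50.0
50 44 y -14.9 62.3 z -151.1 -18.6 x 69.8
70 45 y -13.8 45.3 z -125.7 -18.9 x 89.9
90 42 y -18.9 42.0 z -122.1 -18.4 x 109.2
110 41 y -29.2 44.6 z -124.6 -20.7 x 125.2
```

Stick is level in the hand, underside about 42 mm below the TCP, and axis parallel to the tool. Descend and look.

```bash
python3 -m crank '[[[-0.1,0.5,2,-0.005,0,0.006,-1],[-0.1,0.5,4.5,-0.005,0,0.006,-1],[-0.1,0.5,7.7,-0.005,0,0.006,-1],[-0.1,0.5,7.7,-0.005,0,0.006,-1],[-0.1,0.5,7.7,-0.005,0,0.006,-1]]]' >/dev/null
python3 go.py
cat > look.py <<'E'
import sys;from h import *
from m import comp
Oc=np.array([564,102.]);ex=np.array([.9993,-.0375]);ey=np.array([.0375,.9993])
def ch(p): q=np.array(p)-Oc;return np.array([q@ex,q@ey])
def module():
    for n in('top','side'):
        p,d=snap(n);P=cloud(n,d);X,Y,Z=np.moveaxis(P,-1,0);h=cv2.cvtColor(p,cv2.COLOR_RGB2HSV)
        c=np.stack([(X-.564)*ex[0]+(Y-.102)*ex[1],(X-.564)*ey[0]+(Y-.102)*ey[1]],-1)*1000
        m=(Z>.057)&(Z<.069)&(h[...,2]<110)&(h[...,1]<90)&(c[...,0]>-60)&(c[...,0]<100)&(c[...,1]>-220)&(c[...,1]<180)
        if n=='top':m|=(Z>.07)&(Z<.1)&(c[...,0]>5)&(c[...,0]<85)&(c[...,1]>-220)&(c[...,1]<165)&(h[...,1]<90)
        if m.sum()<20: print(n,'hidden');continue
        C=np.dstack([c,Z]);comp(m,C/1000,n+' module(chassis)')
        cv2.imwrite(f'pics/{sys.argv[1]}_{n}.png',cv2.resize(p[160:270,140:360] if n=='top' else p[120:300,180:340],None,fx=3.6 if n=='top' else 3.3,fy=3.6 if n=='top' else 3.3)[:,:,::-1])
if __name__=='__main__':
    module();o=robot.observe();R=Rn.from_rotvec(o['tcp_rot']).as_matrix();a=(o['ee_pos']+R[:,0]*.11)*1000
    print('apex world',a.round(1),'chassis',ch(a[:2]).round(1))
E
python3 look.py l1
```

```text
t 6.25 pos [ 427.7 -161.5   71.8] yaw 39.36 F [-0.5  0.5 -1.5] M [-0.01 -0.03  0.01] w 0.27 q [-0.5   0.52  2.12 -0.    0.51  0.38]
top module(chassis) 659 [  19.3 -120.9] [120.   79.6] 82.49
side module(chassis) 280 [  22.  -124.5] [122.1  79.5] 82.52
apex world [513.2 -91.7  72.9] chassis [ -43.5 -195.4]
```

View pics/l1_side.png

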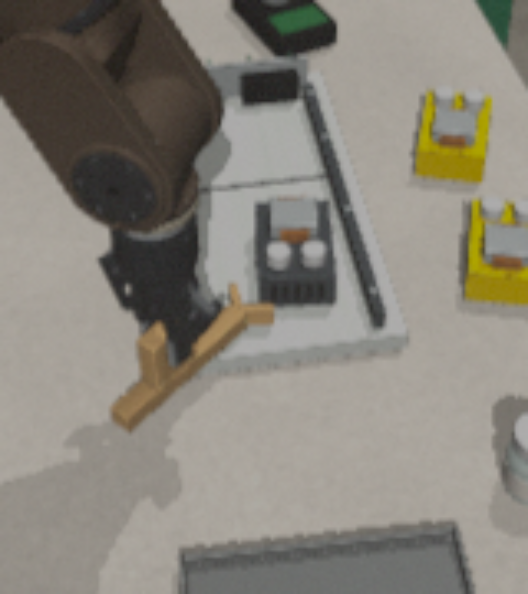

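Side view shows the mouth (crop (250,305)) just behind the module's trailing open-side corner (262,295), with the stick just above the deck. Next I press toward the rail.

```bash
cat > ap.py <<'E'
# apex targets in chassis mm: x,y,...
import sys;from go import *;from look import Oc,ex,ey,ch
o=robot.observe();R=Rn.from_rotvec(o['tcp_rot']).as_matrix();a=(o['ee_pos']+R[:,0]*.11)*1000
st();print('apex chassis',ch(a[:2]).round(1),'Fchassis',np.round([o['wrist_force'][:2]@ex,o['wrist_force'][:2]@ey],1))
u=np.array([np.cos(np.radians(39.5)),np.sin(np.radians(39.5))])
for s in sys.argv[1:]:
    x,y=map(float,s.split(','));w=Oc+x*ex+y*ey-110*u;rel([(*w.round(1),71.,39.5)])
E
python3 ap.py -27,-177 -10,-162 4,-147
```

```text
t 6.35 pos [ 428.2 -161.5   72.9] yaw 39.39 F [ 0.8 -0.7 -1.6] M [-0.06  0.02  0.05] w 0.269 q [-0.5   0.51  2.12 -0.    0.51  0.38]
apex chassis [ -43.5 -195.4] Fchassis [ 0.8 -0.6]
to (np.float64(445.5), np.float64(-143.8), 71.0, 39.5) cm [2.46, -0.27, 0.19] rv [0.002, 0.0, -0.002]
to (np.float64(463.1), np.float64(-129.5), 71.0, 39.5) cm [4.73, -0.25, 0.19] rv [0.002, 0.0, -0.002]
to (np.float64(477.6), np.float64(-115.0), 71.0, 39.5) cm [6.77, -0.45, 0.19] rv [0.002, 0.0, -0.002]
```

```bash
python3 -m crank '[[[0.6,-0.1,0.1,0,0,0,-1],[1.2,-0.15,0.1,0,0,0,-1],[1.7,-0.2,0.1,0,0,0,-1],[2.1,-0.3,0.1,0,0,0,-1],[2.4,-0.3,0.1,0,0,0,-1]]]' 120 | grep force
python3 -m crank '[[[0.5,0,0,0,0,0,-1],[0.9,0,0,0,0,0,-1],[1.3,0,0,0,0,0,-1],[1.7,0,0,0,0,0,-1],[2.1,0,0,0,0,0,-1]]]' | grep force
python3 look.py l2; python3 ap.py -10,-160 5,-145 5,-135
```

```text
wrist_force: [-0.5, 0.2, -1.7]
wrist_force: [-3.2, -3.5, -0.9]
top module(chassis) 724 [  31.3 -107.4] [119.2  79.9] 83.64
side module(chassis) 279 [  34.3 -110.3] [125.   79.7] 83.22
apex world [546.7 -59.9  72. ] chassis [ -11.2 -162.5]
t 7.45 pos [ 461.8 -129.8   72. ] yaw 39.44 F [ 0.  -0.4 -1.4] M [-0.06  0.09 -0.04] w 0.265 q [-0.41  0.54  2.06 -0.    0.54  0.47]
apex chassis [ -11.2 -162.5] Fchassis [ 0.  -0.4]
to (np.float64(463.1), np.float64(-127.5), 71.0, 39.5) cm [0.25, -0.09, 0.1] rv [0.002, 0.0, -0.001]
to (np.float64(478.7), np.float64(-113.1), 71.0, 39.5) cm [2.37, -0.22, 0.1] rv [0.002, 0.0, -0.001]
to (np.float64(479.1), np.float64(-103.1), 71.0, 39.5) cm [3.03, -0.96, 0.1] rv [0.002, 0.0, -0.001]
```

```bash
python3 -m crank '[[[0.4,0,0.1,0,0,0,-1],[0.8,0,0.1,0,0,0,-1],[1.2,-0.1,0.1,0,0,0,-1],[1.6,-0.15,0.1,0,0,0,-1],[2.0,-0.2,0.1,0,0,0,-1]]]' | grep force
python3 ap.py 
python3 -m crank '[[[0.3,0,0,0,0,0,-1],[0.5,0,0,0,0,0,-1],[0.7,0,0,0,0,0,-1],[0.7,0,0,0,0,0,-1]]]' | grep force
python3 look.py l3; python3 ap.py 7,-145 8,-140
```

```text
wrist_force: [-5.8, -7.8, 3.7]
t 7.95 pos [ 476.1 -116.    71.3] yaw 39.4 F [-5.8 -7.8  3.7] M [-1.37  0.82 -0.32] w 0.266 q [-0.37  0.55  2.04 -0.    0.55  0.51]
apex chassis [   2.6 -148.2] Fchassis [-5.5 -8. ]
wrist_force: [-15.2, -18.0, 8.1]
top module(chassis) 734 [ 42.4 -84.8] [ 79.  118.8] 1.32
side module(chassis) 271 [ 45.5 -88.1] [ 80.3 122.6] 0.62
apex world [565.  -42.9  71.3] chassis [   6.4 -144.7]
t 8.45 pos [ 480.  -112.6   71.6] yaw 39.38 F [-14.7 -17.4   8.3] M [-2.92  2.39 -0.4 ] w 0.266 q [-0.36  0.55  2.03 -0.01  0.56  0.53]
apex chassis [   6.4 -144.7] Fchassis [-14.1 -18. ]
to (np.float64(480.7), np.float64(-113.1), 71.0, 39.5) cm [0.03, 0.08, 0.06] rv [0.002, 0.003, -0.002]
to (np.float64(481.9), np.float64(-108.2), 71.0, 39.5) cm [0.43, -0.22, 0.06] rv [0.002, 0.003, -0.002]
```

View pics/l3_side.png

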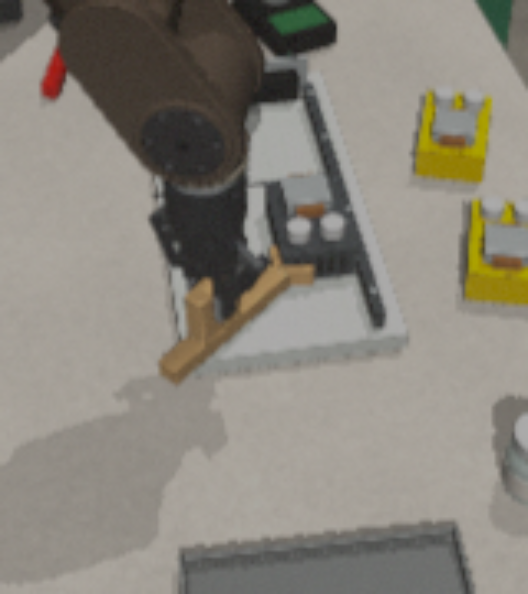

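```bash
cat > gap.py <<'E'
# gap/angle between module rail-side top edge and the rail, same image, chassis coordinates
from look import *
def gap():
    for n in('top','side'):
        p,d=snap(n);P=cloud(n,d);X,Y,Z=np.moveaxis(P,-1,0)
        c=np.stack([(X-.564)*ex[0]+(Y-.102)*ex[1],(X-.564)*ey[0]+(Y-.102)*ey[1]],-1)*1000
        m=(Z>.058)&(Z<.072)&(c[...,0]>10)&(c[...,0]<90)&(c[...,1]>-170)&(c[...,1]<168);q=c[m]
        lo,hi=np.percentile(q[:,1],[1,99]);r=c[(Z>.045)&(Z<.055)&(c[...,0]>80)&(c[...,0]<105)&(c[...,1]>-220)&(c[...,1]<168)]
        def edge(q,f,a,b,s=8):
            ys=np.arange(a+6,b-5,s);e=[(y,f(q[abs(q[:,1]-y)<s/2][:,0])) for y in ys if (abs(q[:,1]-y)<s/2).sum()>2]
            return np.polyfit(*np.array(e).T,1) if len(e)>3 else [np.nan]*2
        em=edge(q,lambda v:np.percentile(v,97),lo,hi);er=edge(r,lambda v:np.percentile(v,97),-220,165)
        print(n,'module y',lo.round(1),hi.round(1),'mod edge ang',np.degrees(em[0]).round(2),'x mid',np.polyval(em,(lo+hi)/2).round(1),'rail far edge ang',np.degrees(er[0]).round(2),'x',np.polyval(er,(lo+hi)/2).round(1))
if __name__=='__main__': gap()
E
sed -i "s/sys.argv\[1\]/(sys.argv+['x'])[1]/" look.py; python3 gap.py
```

```text
top module y -144.6 -25.7 mod edge ang 0.6 x mid 80.5 rail far edge ang -0.02 x 92.7
side module y -149.0 -30.1 mod edge ang 0.82 x mid 83.0 rail far edge ang -0.17 x 95.6
```

The module (crop (310,225)) is lying along the rail, with its leading end well before the dark line (chassis y ≈ -28 vs 20). Gap and angle are zero within noise, and the contact forces confirm it. Feed along the rail, watching forces.

```bash
python3 -m crank '[[[0.3,-0.3,0,0,0,0.004,-1],[0.55,-0.65,0,0,0,0.008,-1],[0.85,-0.95,0,0,0,0.012,-1],[1.1,-1.3,0,0,0,0.016,-1],[1.37,-1.65,0,0,0,0.02,-1]]]' | grep force
python3 ap.py; python3 gap.py
```

```text
wrist_force: [-11.6, -15.4, 6.2]
t 9.05 pos [479.1 -92.   71.8] yaw 38.16 F [-11.6 -15.4   6.2] M [-2.52  1.78 -0.45] w 0.264 q [-0.32  0.54  2.04 -0.01  0.56  0.59]
apex chassis [   6.3 -125.9] Fchassis [-11.  -15.9]
top module y -126.6 -8.1 mod edge ang -0.61 x mid 80.7 rail far edge ang 0.06 x 92.8
side module y -129.9 -7.4 mod edge ang 0.71 x mid 83.1 rail far edge ang 0.0 x 95.8
```

```bash
python3 -m crank '[[[0.33,-0.38,0,0,0,0,-1],[0.66,-0.76,0,0,0,0,-1],[0.99,-1.13,0,0,0,0,-1],[1.31,-1.51,0,0,0,0,-1],[1.64,-1.89,0,0,0,0,-1]]]' | grep force
python3 ap.py 
python3 -m crank '[[[0.33,-0.38,0,0,0,0,-1],[0.66,-0.76,0,0,0,0,-1],[0.99,-1.13,0,0,0,0,-1],[1.31,-1.51,0,0,0,0,-1],[1.64,-1.89,0,0,0,0,-1]]]' | grep force
python3 ap.py; python3 gap.py
```

```text
wrist_force: [-7.8, -12.1, 2.8]
t 9.65 pos [480.1 -66.9  71.8] yaw 38.14 F [ -7.8 -12.1   2.8] M [-2.09  1.13 -0.49] w 0.264 q [-0.27  0.54  2.05 -0.01  0.55  0.64]
apex chassis [   6.4 -100.8] Fchassis [ -7.4 -12.4]
wrist_force: [-6.3, -10.2, 3.1]
t 10.15 pos [481.  -42.3  71.8] yaw 38.09 F [ -6.3 -10.2   3.1] M [-1.85  0.96 -0.49] w 0.266 q [-0.22  0.54  2.05 -0.01  0.55  0.69]
apex chassis [  6.4 -76.2] Fchassis [ -5.9 -10.4]
top module y -76.8 42.4 mod edge ang 0.78 x mid 80.3 rail far edge ang 0.1 x 92.8
side module y -78.7 41.0 mod edge ang 1.32 x mid 82.5 rail far edge ang 0.03 x 95.8
```

```bash
python3 -m crank '[[[0.4,-0.33,0,0,0,0,-1],[0.72,-0.7,0,0,0,0,-1],[1.05,-1.08,0,0,0,0,-1],[1.38,-1.45,0,0,0,0,-1],[1.71,-1.83,0,0,0,0,-1]]]' | grep force
python3 ap.py 
python3 -m crank '[[[0.35,-0.36,0,0,0,0,-1],[0.69,-0.73,0,0,0,0,-1],[1.02,-1.1,0,0,0,0,-1],[1.35,-1.48,0,0,0,0,-1],[1.69,-1.86,0,0,0,0,-1]]]' | grep force
python3 ap.py
python3 -m crank '[[[0.35,-0.36,0,0,0,0,-1],[0.69,-0.73,0,0,0,0,-1],[1.02,-1.1,0,0,0,0,-1],[1.35,-1.48,0,0,0,0,-1],[1.69,-1.86,0,0,0,0,-1]]]' | grep force
python3 ap.py; python3 gap.py
```

```text
wrist_force: [-18.3, -22.7, 11.5]
t 10.75 pos [481.9 -17.5  71.9] yaw 38.07 F [-18.3 -22.7  11.5] M [-3.77  2.7  -0.62] w 0.264 q [-0.17  0.54  2.05 -0.01  0.55  0.74]
apex chassis [  6.5 -51.4] Fchassis [-17.4 -23.3]
wrist_force: [-10.3, -14.0, 6.6]
t 11.25 pos [482.8   7.   71.9] yaw 38.01 F [-10.3 -14.    6.6] M [-2.46  1.25 -0.63] w 0.265 q [-0.12  0.54  2.05 -0.01  0.56  0.8 ]
apex chassis [  6.4 -27.1] Fchassis [ -9.7 -14.4]
wrist_force: [-8.8, -15.3, 7.3]
t 11.75 pos [483.6  31.4  72. ] yaw 37.95 F [ -8.8 -15.3   7.3] M [-2.5   1.1  -0.63] w 0.263 q [-0.07  0.54  2.04 -0.01  0.56  0.85]
apex chassis [ 6.5 -2.7] Fchassis [ -8.2 -15.7]
top module y -2.7 116.0 mod edge ang 0.72 x mid 81.0 rail far edge ang 0.02 x 92.8
side module y -6.6 114.9 mod edge ang -0.34 x mid 81.4 rail far edge ang -0.03 x 95.4
```

```bash
python3 -m crank '[[[0.36,-0.35,0,0,0,0,-1],[0.7,-0.72,0,0,0,0,-1],[1.03,-1.1,0,0,0,0,-1],[1.36,-1.47,0,0,0,0,-1],[1.7,-1.85,0,0,0,0,-1]]]' | grep force
python3 -m crank '[[[0.25,-0.23,0,0,0,0,-1],[0.49,-0.48,0,0,0,0,-1],[0.72,-0.74,0,0,0,0,-1],[0.95,-1.0,0,0,0,0,-1],[1.05,-1.1,0,0,0,0,-1]]]' | grep force
python3 ap.py; python3 gap.py
python3 -m crank '[[[0.17,-0.14,0,0,0,0,-1],[0.3,-0.29,0,0,0,0,-1],[0.43,-0.44,0,0,0,0,-1]]]' | grep force
python3 ap.py
```

```text
wrist_force: [-10.5, -16.9, 9.9]
wrist_force: [-10.5, -15.5, 8.1]
t 12.85 pos [485.   70.7  72.3] yaw 37.86 F [-10.5 -15.5   8.1] M [-2.47  1.02 -0.6 ] w 0.265 q [ 0.01  0.55  2.03 -0.01  0.58  0.93]
apex chassis [ 6.5 36.5] Fchassis [ -9.9 -15.9]
top module y 35.1 154.2 mod edge ang -0.57 x mid 80.2 rail far edge ang 0.07 x 92.8
side module y 32.3 152.5 mod edge ang 1.85 x mid 82.4 rail far edge ang 0.11 x 95.9
wrist_force: [-6.1, -12.2, 6.1]
t 13.25 pos [485.1  76.2  72.5] yaw 37.8 F [ -6.1 -12.2   6.1] M [-1.95  0.66 -0.56] w 0.268 q [ 0.02  0.55  2.03 -0.01  0.58  0.95]
apex chassis [ 6.5 41.8] Fchassis [ -5.6 -12.5]
```

Slow approach to the stop, watching Fy.

```bash
python3 -m crank '[[[0.17,-0.13,0,0,0,0,-1],[0.3,-0.28,0,0,0,0,-1],[0.36,-0.35,0,0,0,0,-1]]]' | grep force
python3 ap.py|sed -n 2p
python3 -m crank '[[[0.13,-0.12,0,0,0,0,-1],[0.2,-0.2,0,0,0,0,-1]]]' | grep force
python3 ap.py|sed -n 2p
python3 -m crank '[[[0.13,-0.12,0,0,0,0,-1],[0.2,-0.2,0,0,0,0,-1]]]' | grep force
python3 ap.py|sed -n 2p
```

```text
wrist_force: [-6.9, -12.2, 6.8]
apex chassis [ 6.4 46.1] Fchassis [ -6.5 -12.4]
wrist_force: [-5.0, -10.5, 4.8]
apex chassis [ 6.2 48.2] Fchassis [ -4.6 -10.7]
wrist_force: [-4.4, -11.5, 4.4]
apex chassis [ 6.  50.3] Fchassis [ -4.  -11.7]
```

```bash
python3 -m crank '[[[0.15,-0.06,0,0,0,0,-1],[0.22,-0.14,0,0,0,0,-1]]]' | grep force
python3 ap.py|sed -n 2p
python3 -m crank '[[[0.1,-0.08,0,0,0,0,-1],[0.18,-0.16,0,0,0,0,-1]]]' | grep force
python3 ap.py|sed -n 2p;python3 gap.py
```

```text
wrist_force: [-5.9, -10.3, 4.4]
apex chassis [ 6.1 52.1] Fchassis [ -5.5 -10.5]
wrist_force: [-7.5, -16.0, 6.8]
apex chassis [ 5.9 53.6] Fchassis [ -6.8 -16.2]
top module y 52.0 167.1 mod edge ang -0.65 x mid 80.5 rail far edge ang 0.07 x 92.9
side module y 48.1 165.1 mod edge ang -3.35 x mid 77.3 rail far edge ang 0.0 x 95.4
```

```bash
python3 -m crank '[[[0.12,-0.1,0,0,0,0,-1],[0.2,-0.18,0,0,0,0,-1]]]' | grep force
python3 ap.py|sed -n 2p
python3 -m crank '[[[0.12,-0.1,0,0,0,0,-1],[0.2,-0.18,0,0,0,0,-1]]]' | grep force
python3 ap.py|sed -n 2p
python3 look.py l4
```

```text
wrist_force: [-10.1, -29.5, 10.1]
apex chassis [ 5.3 54.5] Fchassis [ -9.  -29.9]
wrist_force: [-9.2, -32.1, 10.5]
apex chassis [ 5. 55.] Fchassis [ -8.  -32.4]
top module(chassis) 793 [ 41.6 115.7] [ 79.  129.4] 0.96
side module(chassis) 206 [ 45.  109.2] [ 81.4 125. ] 0.1
apex world [571.1 156.7  70.6] chassis [ 5.1 54.9]
```

View pics/l4_top.png

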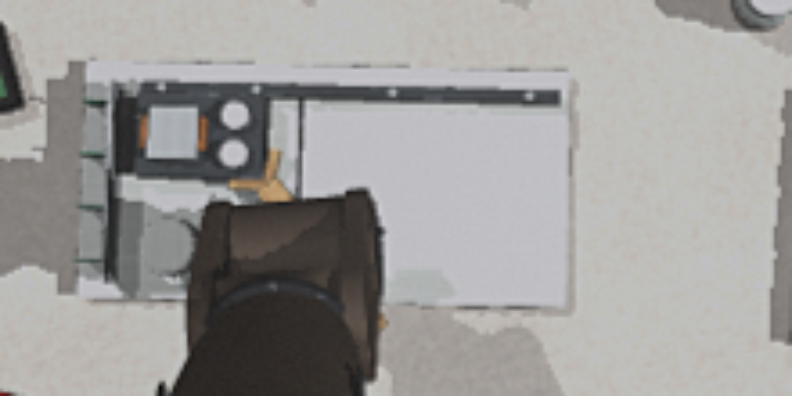

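The top view shows the module (200,135) abutting the black block (125,130) and lying against the rail. Fy has climbed to 32 N with the motion stalled. One last press toward the rail and the stop, then back off.

```bash
python3 -m crank '[[[0.1,0,0,0,0,0,-1],[0.18,-0.03,0,0,0,0,-1],[0.18,-0.03,0,0,0,0,-1]]]' | grep force
python3 ap.py
python3 -m crank '[[[-0.5,0,0,0,0,0,-1],[-1.5,0,0,0,0,0,-1],[-2.5,0,0,0,0,0,-1],[-3.5,0,0,0,0,0,-1],[-3.5,0,0,0,0,0,-1]]]' | grep force
python3 gap.py; python3 look.py l5
python3 - <<'E'
from look import *
p,d=snap('side');P=cloud('side',d);X,Y,Z=np.moveaxis(P,-1,0)
cv2.imwrite('pics/l5z.png',cv2.resize(p[125:215,215:315],None,fx=6,fy=6,interpolation=cv2.INTER_CUBIC)[:,:,::-1])
E
python3 go.py
```

```text
wrist_force: [-8.4, -21.8, 7.3]
t 15.25 pos [483.7  89.9  73.9] yaw 37.07 F [ -8.4 -21.8   7.3] M [-3.82  0.78 -1.12] w 0.267 q [ 0.06  0.55  2.01 -0.02  0.61  1.  ]
apex chassis [ 5.4 54.4] Fchassis [ -7.5 -22.1]
wrist_force: [-0.5, -0.8, -1.6]
top module y 52.3 167.2 mod edge ang -0.62 x mid 80.4 rail far edge ang 0.07 x 93.1
side module y 47.6 161.5 mod edge ang 1.41 x mid 81.5 rail far edge ang 0.04 x 95.6
top module(chassis) 788 [ 42.3 115.5] [128.5  80.7] 89.25
side module(chassis) 203 [ 45.7 112. ] [131.1  81.2] 89.69
apex world [543.9 135.2  71.7] chassis [-21.3  32.4]
t 16.0 pos [456.2  69.   75. ] yaw 37.08 F [-0.7 -0.6 -0.6] M [-0.01 -0.02  0.03] w 0.269 q [ 0.01  0.52  2.09 -0.03  0.56  0.96]
```

View pics/l5z.png

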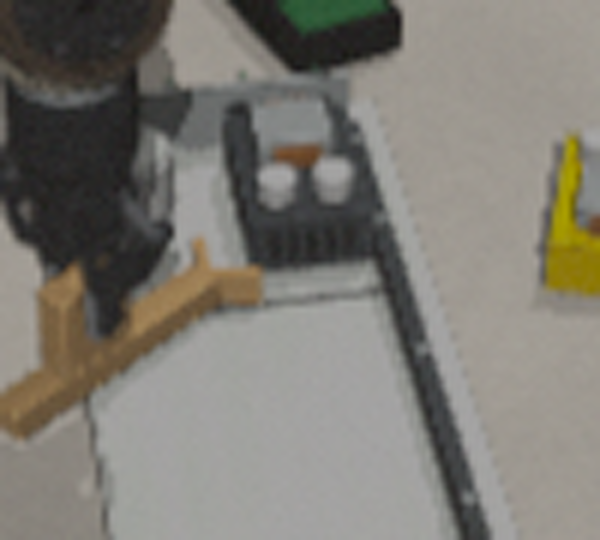

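The side view shows the module home, with its trailing face past the line at crop (310,265) and its right side along the rail. The stick is clear of it. Lift and return to the tray.

```bash
python3 -m crank '[[[-0.5,0,-2,0,0,0,-1],[-0.5,0,-5,0,0,0,-1],[-0.5,0,-8,0,0,0,-1],[-0.5,0,-9,0,0,0,-1],[-0.5,0,-9,0,0,0,-1]]]' | grep force
python3 go.py 475,-110,160,15 499.5,-300,160,-7.7 499.5,-410.8,140,-7.7
```

```text
wrist_force: [-1.6, -0.1, -1.7]
t 16.5 pos [455.3  67.4 166. ] yaw 37.09 F [-1.6 -0.1 -1.7] M [-0.05 -0.02  0.02] w 0.267 q [ 0.01  0.36  2.01 -0.02  0.8   0.95]
to (475.0, -110.0, 160.0, 15.0) cm [-9.1, 15.34, 0.79] rv [0.001, 0.029, 0.385]
to (499.5, -300.0, 160.0, -7.7) cm [-2.55, 18.99, 0.0] rv [-0.0, -0.0, 0.396]
to (499.5, -410.8, 140.0, -7.7) cm [1.48, 10.98, 2.0] rv [0.0, 0.0, 0.0]
```

```bash
python3 -m crank '[[[-2.3,3.8,0.2,0,0.007,0.096,-1],[-4.6,7.7,0.4,0,0.015,0.19,-1],[-6.9,11.5,0.6,0,0.02,0.29,-1],[-9.1,15.3,0.8,0,0.029,0.385,-1],[-9.1,15.3,0.8,0,0.029,0.385,-1]]]' | grep force
python3 -m crank '[[[-0.6,4.7,0,0,0,0.1,-1],[-1.2,9.5,0,0,0,0.2,-1],[-1.9,14.2,0,0,0,0.3,-1],[-2.5,19,0,0,0,0.396,-1],[-2.5,19,0,0,0,0.396,-1]]]' | grep force
python3 -m crank '[[[0.4,3,0.5,0,0,0,-1],[0.8,6,1,0,0,0,-1],[1.2,9,1.5,0,0,0,-1],[1.5,11,2,0,0,0,-1],[1.5,11,2,0,0,0,-1]]]' | grep force
python3 go.py 499.5,-410.8,140,-7.7 499.5,-410.8,60,-7.7
python3 - <<'E'
from h import *
o=robot.observe();T=o['ee_pos'];R=Rn.from_rotvec(o['tcp_rot'])
for n in('top','side'):
    p,d=snap(n);P=cloud(n,d);h=cv2.cvtColor(p,cv2.COLOR_RGB2HSV)
    w=(h[...,0]>8)&(h[...,0]<25)&(h[...,1]>100)&(h[...,2]>50)&(abs(P[...,2]-.12)<.09)&(abs(P[...,1]+.41)<.1)&(d>0)&(P[...,0]<.7)&(P[...,0]>.35)
    q=R.inv().apply(P[w]-T)*1000;q[:,1:]*=-1;print(n,len(q))
    for a in range(-70,130,25):
        s=q[(q[:,0]>=a)&(q[:,0]<a+25)]
        if len(s): print(a,len(s),'y',np.percentile(s[:,1],[3,97]).round(1),'z',np.percentile(s[:,2],[3,90]).round(1),'x',s[:,0].min().round(1),s[:,0].max().round(1))
E
```

```text
wrist_force: [-0.3, 0.5, -1.3]
wrist_force: [-0.5, 0.2, -3.0]
wrist_force: [0.1, 1.4, -2.1]
t 18.0 pos [ 496.9 -420.   133.7] yaw -8.47 F [ 0.1  1.4 -2.1] M [-0.    0.09 -0.03] w 0.266 q [-0.8   0.63  1.59 -0.    0.93  0.92]
to (499.5, -410.8, 140.0, -7.7) cm [0.12, -0.95, -0.63] rv [-0.0, 0.003, -0.013]
to (499.5, -410.8, 60.0, -7.7) cm [0.0, -0.0, 8.0] rv [0.0, 0.0, 0.0]
top 141
5 2 y [11.2 12. ] z [-32.6 -25.4] x 26.2 29.1
30 31 y [-1.9 12.9] z [-34.6 -18.7] x 30.1 53.8
55 49 y [-6.5 12.2] z [-28.5 -18.3] x 55.5 79.6
80 45 y [-7.1 12.6] z [-28.2 -18.6] x 80.5 103.5
105 14 y [-23.2  26.6] z [-30.2 -18.1] x 107.8 123.2
side 863
-70 88 y [-11.8   9.1] z [-33.7 -18.4] x -66.8 -45.1
-45 129 y [-12.    9.8] z [-32.1  35.7] x -45.0 -20.5
-20 114 y [-23.3   0.7] z [-33.8  35.8] x -19.8 3.9
5 129 y [-12.8   6.5] z [-32.1  36.7] x 5.2 29.8
30 103 y [-12.5  10.3] z [-33.8 -17.9] x 30.0 54.8
55 96 y [-11.8   9.5] z [-32.  -17.7] x 55.3 79.6
80 98 y [-12.1  10.6] z [-32.6 -17.8] x 80.1 104.8
105 106 y [-27.2  23.2] z [-35.9 -18.3] x 105.8 129.1
```

```bash
python3 -m crank '[[[0.12,-0.95,1,0,0.003,-0.013,-1],[0.12,-0.95,3,0,0.003,-0.013,-1],[0.12,-0.95,5,0,0.003,-0.013,-1],[0.12,-0.95,7,0,0.003,-0.013,-1],[0.12,-0.95,7.3,0,0.003,-0.013,-1]]]' | grep force
python3 go.py 499.5,-410.8,48.5,-7.7
```

```text
wrist_force: [-1.3, 0.8, -2.0]
t 18.6 pos [ 499.1 -406.    59.1] yaw -7.54 F [-1.3  0.8 -2. ] M [ 0.01 -0.01  0.06] w 0.266 q [-0.79  0.72  1.65  0.    0.78  0.92]
to (499.5, -410.8, 48.5, -7.7) cm [0.11, 0.48, 1.06] rv [-0.003, 0.003, 0.003]
```

```bash
python3 -m crank '[[[0.1,0.4,0.3,0,0.002,0.003,-1],[0.1,0.4,0.6,0,0.002,0.003,-1],[0.1,0.4,0.9,0,0.002,0.003,-1],[0.1,0.4,1.05,0,0.002,0.003,-1],[0.1,0.4,1.05,0,0.002,0.003,-1]]]' | grep force
python3 go.py 499.5,-410.8,48,-7.7
```

```text
wrist_force: [-0.4, 0.6, -2.1]
t 19.1 pos [ 499.5 -410.1   48.8] yaw -7.72 F [-0.4  0.6 -2.1] M [-0.02 -0.01  0.02] w 0.263 q [-0.79  0.73  1.65  0.    0.76  0.91]
to (499.5, -410.8, 48.0, -7.7) cm [0.01, 0.07, 0.08] rv [-0.003, 0.001, -0.0]
```

```bash
python3 -m crank '[[[0,0,0.1,0,0,0,-1],[0,0,0.2,0,0,0,-1],[0,0,0.2,0,0,0,-1]]]' | grep force
python3 go.py
python3 -m crank '[[[0,0,0,0,0,0,-0.2],[0,0,0,0,0,0,0.2],[0,0,0,0,0,0,1],[0,0,0,0,0,0,1],[0,0,0,0,0,0,1]]]' | grep -v rot
python3 -m crank '[[[0,0,0,0,0,0,1],[0,0,0,0,0,0,1],[0,0,-2,0,0,0,1],[0,0,-5,0,0,0,1],[0,0,-8,0,0,0,1]]]' | grep -v rot
python3 -m crank '[[[0,0,-5,0,0,0,1],[0,0,-10,0,0,0,1],[0,-5,-11,0,0,0,1],[0,-10,-11,0,0,0,1],[0,-15,-11,0,0,0,1]]]' | grep -v rot
python3 - <<'E'
from h import *
f=np.load('f0.npz');o=[]
for n,k in(('top','a'),('side','b')):
    p,d=snap(n,'fin_'+n);o.append(p)
    P=cloud(n,d);h=cv2.cvtColor(p,cv2.COLOR_RGB2HSV)
    w=(h[...,0]>8)&(h[...,0]<25)&(h[...,1]>100)&(P[...,1]<-.3)&(P[...,1]>-.55)&(P[...,0]>.35)&(P[...,0]<.7)
    if w.sum()>20: print(n,'stick x',P[w][:,0].min(),P[w][:,0].max(),'z max',P[w][:,2].max(), 'bar z',np.median(P[w&(P[...,2]<.04)][:,2]),'tail/front z',[np.median(P[w&(P[...,0]<.45)][:,2]).round(3),np.median(P[w&(P[...,0]>.57)][:,2]).round(3)])
cv2.imwrite('pics/fin.png',cv2.resize(np.hstack([o[0][90:290,80:480][:, :],o[1][90:290,160:360]]),None,fx=1.33,fy=1.33)[:,:,::-1])
E
python3 look.py l6
```

```text
wrist_force: [-1.6, 1.1, 5.2]
t 19.4 pos [ 499.6 -410.3   47.5] yaw -7.73 F [-1.6  1.1  5.2] M [0.23 0.17 0.04] w 0.265 q [-0.79  0.74  1.65  0.    0.76  0.91]
time: 19.9
ee_pos: [0.4996, -0.4103, 0.0474]
wrist_force: [0.1, 0.3, 0.1]
gripper_width: 0.999
time: 20.4
ee_pos: [0.4994, -0.4103, 0.128]
wrist_force: [-0.1, 0.5, 0.6]
gripper_width: 1.001
time: 20.9
ee_pos: [0.5194, -0.2617, 0.2391]
wrist_force: [1.0, 0.7, 0.1]
gripper_width: 1.001
top stick x 0.5875044484057582 0.6233470680282658 z max 0.03253944262630201 bar z 0.0261288728465343 tail/front z [np.float64(nan), np.float64(0.026)]
side stick x 0.43217678694363093 0.6296237267260328 z max 0.0880280536304797 bar z 0.02643253989596769 tail/front z [np.float64(0.027), np.float64(0.026)]
top module(chassis) 812 [ 41.5 116. ] [ 79.  128.2] 1.24
side module(chassis) 20 [-46.3 114.6] [30.1 10.8] 22.53
apex world [ 628.9 -276.7  238.8] chassis [  79.1 -376. ]
  return _methods._mean(a, axis=axis, dtype=dtype,
  ret = ret.dtype.type(ret / rcount)
```

View pics/fin_top.png

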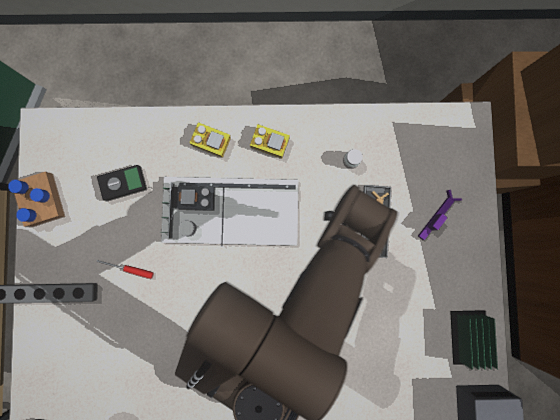

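View pics/fin_side.png

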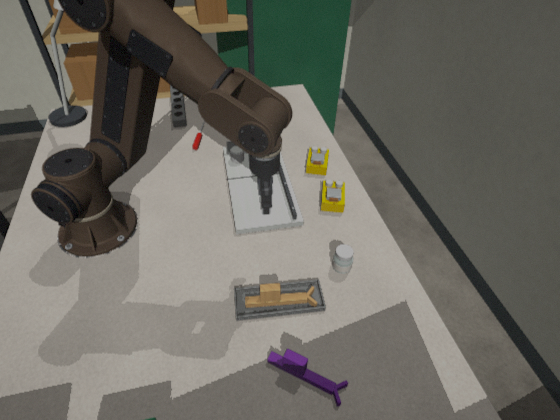

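Both views show the stick flat in its tray and the bystanders unmoved, with the module up at the block. One numeric check for a residual gap at the stop.

Run:
```python
from look import *
p,d=snap('top');P=cloud('top',d);Z=P[...,2]*1000
q=P[...,:2]*1000-Oc;c=np.stack([q@ex,q@ey],-1)
for x in(22,45,68):
    s=(abs(c[...,0]-x)<2.0)&(c[...,1]>40)&(c[...,1]<200)&(Z>-5);i=np.argsort(c[s][:,1])
    print(x,[(int(a),int(b)) for a,b in zip(c[s][i,1],Z[s][i]) if a<62 or 150<a<192])
```

```text
22 [(42, 26), (46, 26), (50, 21), (52, 30), (52, 52), (54, 66), (54, 65), (58, 64), (58, 64), (152, 82), (153, 75), (154, 86), (163, 59), (165, 64), (168, 68), (174, 58), (176, 64), (181, 55), (183, 59), (187, 57), (190, 59)]
45 [(44, 22), (47, 21), (50, 29), (52, 39), (53, 54), (55, 62), (58, 66), (151, 90), (152, 86), (154, 89), (155, 85), (159, 83), (162, 83), (169, 66), (174, 62), (179, 55), (182, 57), (184, 62), (189, 55), (191, 61)]
68 [(40, 26), (40, 26), (44, 22), (47, 25), (48, 23), (51, 50), (51, 23), (52, 67), (55, 67), (59, 65), (150, 80), (153, 86), (160, 65), (164, 62), (167, 66), (172, 59), (172, 58), (175, 62), (175, 58), (179, 58), (179, 56), (181, 63), (182, 58), (185, 63), (189, 58), (189, 56)]
```

```bash
python3 -c "
from go import *
st();robot.hand_in()"
```

```text
t 21.15 pos [ 519.7 -263.2  238.6] yaw -7.68 F [0.7 0.2 0.3] M [-0.   -0.04  0.  ] w 0.998 q [-0.58  0.42  1.66  0.    1.06  1.12]
the job is handed in; nothing more can be done
```

I handed the job in at 21.15 s. The module is home against the black block and along the rail, and the stick is back in its tray. No verdict was reported.

**What was done:** I took the wooden stick by its grip and pressed the module's trailing corner until the module lay on the rail. Its leading end was then at about y = -28 mm, well before the line at 20. I fed it along the rail with a steady push toward the rail of about 4–17 N. It stalled against the block at about 32 N. Then I laid the stick back in the tray, let go and moved clear.

**Last checks:**
- **At the stop:** the height profile in the top view shows no gap between module and block.
- **Trailing end:** it read about 52 mm where 50 was expected, within the roughly 3 mm uncertainty of my chassis pose.
- **Against the rail:** the gap was about zero. Edge angles scattered by about ±1.5° with mixed signs, apart from one -3.35° side-view reading, so flatness rests on their average and on the contact force. In the final side picture the arm hid the module, so its last check comes from the top view.
- **Stick:** it lies level in the tray, with the same height at both ends.
- **Bystanders:** the screwdriver, jar, meter and the look-alikes appear unmoved in the final pictures, though I compared them only by eye.

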